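# Look under the salt jars and put them away

### The job

The two look-alike stoneware salt jars on the worktop belong in the open drawer: the one with a ring under its foot (fine salt) in the left-hand bay, the one with a bar (coarse salt) in the right-hand bay, left and right as the robot sees them. One jar at a time, pick it up, turn it over at least until it lies on its side in the gripper, hold it still like that for half a second to look at its underside, then set it down upright in its bay without dropping it, and let go of it, before you pick up the other. When both stand in their bays push the drawer fully shut, and leave everything else undisturbed.

Things in the scene. Friction and masses are not known exactly. Their poses are not given: they have to be found in the camera images.
- ring_jar_mid (a point): Look-alike salt jar, 64 mm tall, 0.3 kg, starts upright: eight-sided stoneware body 60 mm across flats (flats 25 mm wide, lowest 50 mm of the jar), round wooden cap 51 mm across, fixed on. Both jars look the same but for the underside: dark glaze ring 39 mm across. Point: the jar's centre, 32 mm above its underside; z points to the cap, x and y are square to flats (a pair of flats every 45 degrees).
- bar_jar_mid (a point): Look-alike salt jar, 64 mm tall, 0.3 kg, starts upright: eight-sided stoneware body 60 mm across flats (flats 25 mm wide, lowest 50 mm of the jar), round wooden cap 51 mm across, fixed on. Both jars look the same but for the underside: dark glaze straight bar 44 x 7 mm. Point: the jar's centre, 32 mm above its underside; z points to the cap, x and y are square to flats (a pair of flats every 45 degrees).
- unit: Fixed white drawer unit on the worktop, 434 mm wide, 262 deep, 102 high, open at the front; a marble slab and a sugar bowl stand on it. Origin: middle of its front lower edge, on the worktop; x points into the unit (the way the drawer shuts), y to the left as the robot sees it, z up. Its place and, by a few degrees, its yaw vary.
- drawer (a joint): How far the drawer is pushed in, in m: 0 is fully out towards the robot, 0.225 is fully shut with its front flush with the unit, where it meets its stop; starts at 0 to 0.02. It runs on slides (about 3 N, plus 6 N per m/s), with no latch or spring to overcome, and stays where it is left. It is shut by pushing on its front.
- front_face (a point): Middle of the outer face of the drawer's white handle-less front, 49 mm above the worktop; moves with the drawer, axes as the unit's. The front is 406 mm wide, 16 thick, from 12 to 86 mm above the worktop. When shut, this point lies 49 mm straight above the unit's origin.
- bay_left (a point): Middle of the floor of the drawer's left-hand (+y) bay, 14 mm above the worktop, 122 mm behind the front's outer face; moves with the drawer, axes as the unit's. Empty, light oak, 150 mm wide (y), 220 long (x; its rear end stays under the unit's top). Above the floor its outer wall is 38 mm high, the inner divider 36, the white front 72.
- bay_right (a point): Middle of the floor of the right-hand bay (-y side), the mirror image of the left-hand bay, empty.
- slot_mid (a point): Middle of the floor of the narrow slot, 72 mm wide, between the two bays; it holds the pinch bowl (nearer the front) and the stacked spice boxes (behind it).
- spice_low: Lower of two stacked clear plastic spice boxes with hinged flip lids, 82 x 62 x 29 mm, standing in the middle slot of the drawer; origin at the centre of its underside. To be left alone (it rides along with the drawer).
- spice_top: Upper of the two stacked spice boxes, same size; origin at the centre of its underside. To be left alone.
- pinch_bowl: Sage green silicone pinch bowl, 64 mm across, 30 mm high, in the middle slot of the drawer; origin at the centre of its underside. To be left alone.
- ladle: Steel mini ladle lying on the worktop between the jars, bowl 52 mm across and 24 mm high, thin handle reaching 155 mm from the bowl's centre along the ladle's +y; origin under the bowl's centre. To be left alone.
- grinder: Glass grinder with steel cap, 56 mm across, 139 mm tall, standing on the worktop to the right of the jars; origin at the centre of its underside. To be left alone.
- oil_bottle: Green glass oil bottle, 64 mm across, 220 mm tall, standing at the back; origin at the centre of its underside. To be left alone.
- mug: White mug, 82 mm across, 92 mm tall, standing at the back; origin at the centre of its underside. To be left alone.
- table: The grey kitchen worktop, its top at z = 0. The hob and pot along the right edge, the toaster and chopping board along the left edge and the oak tray at the back are fixed and out of the way.

How it is judged:
On the way, in this order (a step that is already met when the one before it is completed fails the run):
1. One jar is held still in the fingers, turned over at least onto its side (tilted more than 72 degrees), for 0.4 s (((angle between ring_jar_mid's own z axis and vertical above 1.25 rad and angular speed of ring_jar below 0.6 rad/s and linear speed of ring_jar below 0.12 m/s and contact force between the fingers and ring_jar above 1 N) or (angle between bar_jar_mid's own z axis and vertical above 1.25 rad and angular speed of bar_jar below 0.6 rad/s and linear speed of bar_jar below 0.12 m/s and contact force between the fingers and bar_jar above 1 N))), for 0.4 s.
2. That jar stands upright in its own bay, let go of, and the other jar is held still in the fingers, turned over at least onto its side, for 0.4 s ((((x of ring_jar_mid in the frame of bay_left between -0.08 and 0.09 m and y of ring_jar_mid in the frame of bay_left between -0.055 and 0.055 m and z of ring_jar_mid in the frame of bay_left between 0.026 and 0.038 m and angle between ring_jar_mid's own z axis and vertical below 0.12 rad) and contact force between the fingers and ring_jar below 0.1 N and (angle between bar_jar_mid's own z axis and vertical above 1.25 rad and angular speed of bar_jar below 0.6 rad/s and linear speed of bar_jar below 0.12 m/s and contact force between the fingers and bar_jar above 1 N)) or ((x of bar_jar_mid in the frame of bay_right between -0.08 and 0.09 m and y of bar_jar_mid in the frame of bay_right between -0.055 and 0.055 m and z of bar_jar_mid in the frame of bay_right between 0.026 and 0.038 m and angle between bar_jar_mid's own z axis and vertical below 0.12 rad) and contact force between the fingers and bar_jar below 0.1 N and (angle between ring_jar_mid's own z axis and vertical above 1.25 rad and angular speed of ring_jar below 0.6 rad/s and linear speed of ring_jar below 0.12 m/s and contact force between the fingers and ring_jar above 1 N)))), for 0.4 s.
3. Both jars stand upright and released in their own bays with the drawer still open (x of ring_jar_mid in the frame of bay_left between -0.08 and 0.09 m and y of ring_jar_mid in the frame of bay_left between -0.055 and 0.055 m and z of ring_jar_mid in the frame of bay_left between 0.026 and 0.038 m and angle between each of ring_jar_mid, bar_jar_mid's own z axis and vertical below 0.12 rad and x of bar_jar_mid in the frame of bay_right between -0.08 and 0.09 m and y of bar_jar_mid in the frame of bay_right between -0.055 and 0.055 m and z of bar_jar_mid in the frame of bay_right between 0.026 and 0.038 m and contact force between the fingers and ring_jar below 0.1 N and linear speed of each of ring_jar, bar_jar below 0.03 m/s and contact force between the fingers and bar_jar below 0.1 N and value of joint drawer below 0.12 m), for 0.2 s.
At the end, for the whole second after the job is handed in: The drawer is shut to within 8 mm; the ring jar stands upright (within 7 degrees) on the floor of the left-hand bay and the bar jar on the floor of the right-hand bay, both released and at rest (x of ring_jar_mid in the frame of bay_left between -0.08 and 0.09 m and y of ring_jar_mid in the frame of bay_left between -0.055 and 0.055 m and z of ring_jar_mid in the frame of bay_left between 0.026 and 0.038 m and angle between each of ring_jar_mid, bar_jar_mid's own z axis and vertical below 0.12 rad and x of bar_jar_mid in the frame of bay_right between -0.08 and 0.09 m and y of bar_jar_mid in the frame of bay_right between -0.055 and 0.055 m and z of bar_jar_mid in the frame of bay_right between 0.026 and 0.038 m and contact force between the fingers and ring_jar below 0.1 N and linear speed of each of ring_jar, bar_jar below 0.03 m/s and contact force between the fingers and bar_jar below 0.1 N and value of joint drawer above 0.217 m); the robot touches nothing.
It fails at once if a jar is dropped or flung (moves faster than 0.5 m/s while not in the fingers) ((linear speed of ring_jar above 0.5 m/s and contact force between the fingers and ring_jar below 0.1 N) or (linear speed of bar_jar above 0.5 m/s and contact force between the fingers and bar_jar below 0.1 N)).
It fails at once if the ladle, grinder, oil bottle or mug is moved more than 30 mm or the grinder, bottle or mug tipped (distance of any of ladle, grinder, oil_bottle, mug from where it was at the start of the episode above 0.03 m or angle between any of grinder, oil_bottle, mug's own z axis and vertical above 0.4 rad).
It fails at once if the spice boxes or the pinch bowl are tipped over or leave the middle slot, or the spice boxes are unstacked (angle between any of spice_low, spice_top, pinch_bowl's own z axis and vertical above 0.4 rad or not (horizontal distance between spice_low and slot_mid below 0.12 m) or not (horizontal distance between spice_top and slot_mid below 0.12 m) or not (horizontal distance between pinch_bowl and slot_mid below 0.12 m) or distance between spice_top and spice_low above 0.05 m).
It also fails if it takes over 72 s, if anything falls off the work surface, if the arm or the gripper's body presses on something with over 40 N, if the wrist force passes 120 N, or if a joint passes its speed limit or range.

### The arm

A 7-joint arm with a two-finger parallel gripper is mounted at the origin on the work surface. World frame = base frame: x ahead of the robot, y to its left, z up, the work surface at z = 0. Lengths are in m, angles in rad, forces in N, time in s.
With the tool pointing down it reaches from about 0.425 to 0.875 m from the base axis. Payload 9.9 kg.
Tool frame: the origin (TCP) lies at the very end of the fingers, on their centre line; the grasp point (between the pads) lies 19 mm behind it; z points along the fingers, y is the line along which they close (so a half turn about z gives the same grasp; the last joint's range is limited). The gripper opens to 85 mm and grips with 20 to 120 N. Pads are 22 mm wide; open, the fingers measure 114 mm over their backs; the gripper's body (76 mm by 85 mm) begins 54 mm behind the grasp point. The pads swing forward as they close: fully open they stand 13 mm farther back than shut.
Start: joints at [1.207, 0.576, 0.025, 1.437, -0.015, 1.129, -0.057], TCP at [0.186, -0.649, 0.231] pointing down, gripper open.
Joint ranges: [-2.76, 2.76], [-0.34, 2.15], [-1.52, 1.57], [0.19, 2.46], [-1.09, 4.23], [0.17, 1.99], [-2.82, 2.82]. Speed limits (rad/s): [2.22, 2.22, 3.01, 3.01, 3.14, 3.14, 3.14].

### API

Orientations are given as a unit quaternion [x, y, z, w].
In Python, from workcell import robot gives the robot as it stands. The module is installed in compiled form; this text tells all that it offers.
- The arm moves only by the tool servo_tool, never from a script. Its argument "deltas" is a list of rows, each an object of numbers: "x", "y", "z": the shift along the tool's x, y, z in m; "roll": the turn about the tool's z in degrees. In form: [{"x": .., "y": .., "z": .., "roll": ..}, ...]. A call has 1 to 12 rows; each row is the pose to reach, as a shift and turn from the pose commanded when the call began, along the tool's axes at that moment; what a row does not reach only later rows make up. A row lasts 1/8 s, in which the tool goes at most 62.5 mm and 10.7 degrees, less where a joint would pass 70% of its speed; a pose out of reach is approached as far as the arm can. A call with a gripper value outside its range is refused whole. "jaw" is the finger opening in m, from 0 to 0.0854, set as the call begins (left out, the last holds). The fingers move at their own pace and stop on an object; the grip force is fixed at half the most. Time passes only in rows, so rows that repeat a pose let the fingers close. It gives the time, the measured TCP pose, the force, the opening and the grip force at its end, in the units of the state.
- robot.read_state(): the state, without advancing time (a new reading comes with each control period).
- robot.capture(name): name is "scene" or "top"; returns a dict with "frame" (384x512x3 uint8, red, green, blue), "depth" (384x512 float32, m along the optical axis (not along the pixel's ray), 0 where there is no reading), "vfov" (degrees; the focal length in pixels is half the picture's height over the tangent of half this angle, whatever the lens; pixels are square), "cx", "cy" (the principal point, pixels), "k1" (the pictures are not rectified: a ray, as slopes to the right and down, at radius r is drawn at 1 + k1 r^2 times it, then the intrinsics apply), "rvec" (rotation vector, rad) and "tvec" (3), from world to camera coordinates, as OpenCV has them. Camera axes: x right, y down, z forward; pixel columns grow to the right and rows downward; lengths in m; the calibration is good to about 2 mm. A picture is of the moment at which its call begins.
- robot.finish_job(): hands the job in; it is judged then, once.
The state is a dict: "time_s": time; "qpos": joint angles; "dq": joint speeds; "joint_efforts": joint torques, N m; "eef_pos": TCP position; "ee_rot": TCP orientation; "force": force on the tool from outside, world axes, zero at the start; "wrist_torque": the same for the moment, N m; "gripper_width": finger opening in m; "finger_force": force on a finger pad.
Only numpy, scipy, OpenCV 4.12 (cv2) and the standard library are available. Lean on these libraries where they do the work, as an engineer would, in place of code of your own. Each camera call takes 0.05 s, during which the arm holds its last target. There are 200 camera calls.

## Working session

There is one attempt and no reset: what is moved stays moved. The work goes in short steps, Python scripts to look and compute and a tool call to move; the robot and the scene stay as the last step left them, time stands still between calls to the robot, and variables do not carry over. Pictures are saved under pics/ and viewed, at most 10 in all, crops included, and the job is handed in when it is done.

Besides the shell and the picture viewer there is one more tool, called after "Emit:" as name(argument=value, ...) on one line, values as JSON. servo_tool: Moves the arm, as the interface text tells. Its arguments: {"type":"object","properties":{"deltas":{"type":"array","items":{"type":"object","properties":{"x":{"type":"number"},"y":{"type":"number"},"z":{"type":"number"},"roll":{"type":"number"}}}},"jaw":{"type":"number"}},"required":["deltas"]}

```bash
mkdir -p pics; cat > h.py <<'E'
import numpy as np, cv2, pickle
from workcell import robot
from scipy.spatial.transform import Rotation as R
def cap(n):
    c=robot.capture(n); pickle.dump(c,open(f'{n}.pkl','wb')); return c
def load(n): return pickle.load(open(f'{n}.pkl','rb'))
def cam(c):
    H=c['frame'].shape[0]; f=H/2/np.tan(np.radians(c['vfov'])/2)
    return f,R.from_rotvec(np.ravel(c['rvec'])).as_matrix(),np.ravel(c['tvec'])
def rays(c,uv):
    f,Rm,t=cam(c); uv=np.atleast_2d(np.asarray(uv,float))
    K=np.array([[f,0,c['cx']],[0,f,c['cy']],[0,0,1]])
    p=cv2.undistortPoints(uv.reshape(-1,1,2),K,np.array([c['k1'],0,0,0,0.])).reshape(-1,2)
    d=np.c_[p,np.ones(len(p))]
    return -Rm.T@t, d@Rm   # origin, dirs (unit optical depth)
def onplane(c,uv,z):
    o,d=rays(c,uv); s=(z-o[2])/d[:,2]; return o+s[:,None]*d
def cloud(c):
    H,W=c['depth'].shape; v,u=np.mgrid[:H,:W]
    o,d=rays(c,np.c_[u.ravel(),v.ravel()]); P=o+c['depth'].reshape(-1,1)*d
    P[c['depth'].ravel()==0]=np.nan
    return P.reshape(H,W,3)
def proj(c,P):
    f,Rm,t=cam(c); K=np.array([[f,0,c['cx']],[0,f,c['cy']],[0,0,1]])
    return cv2.projectPoints(np.atleast_2d(np.asarray(P,float)),np.ravel(c['rvec']).astype(float),t.astype(float),K,np.array([c['k1'],0,0,0,0.]))[0].reshape(-1,2)
def save(c,name): cv2.imwrite(f'pics/{name}.png',c['frame'][...,::-1])
def st():
    s=robot.read_state(); print({k:np.round(v,3).tolist() for k,v in s.items() if k in('time_s','eef_pos','ee_rot','force','gripper_width','finger_force','qpos')}); return s
E
python3 - <<'E'
from h import *
s=st(); print(R.from_quat(s['ee_rot']).as_matrix().round(3))
for n in('scene','top'):
    c=cap(n); save(c,n+'0'); o,d=rays(c,[[256,192]]); print(n,o,d,c['vfov'],c['k1'])
E
```

```text
{'time_s': 0.0, 'qpos': [1.207, 0.577, 0.025, 1.438, -0.015, 1.129, -0.056], 'eef_pos': [0.186, -0.648, 0.23], 'ee_rot': [0.99, 0.139, -0.0, -0.001], 'force': [0.129, -0.191, 0.133], 'finger_force': 0.0, 'gripper_width': 0.085}
[[ 0.961  0.276 -0.001]
 [ 0.276 -0.961  0.002]
 [-0.    -0.002 -1.   ]]
scene [0.8526529  0.38496193 0.79542224] [[-0.30527054 -0.50671075 -0.80631847]] 57.06997441019567 -0.08227022330849246
top [ 0.46235983 -0.07608417  1.23569464] [[ 0.08918929  0.01378943 -0.99592654]] 51.86705294446623 0.01287776786966557
```

View pics/scene0.png

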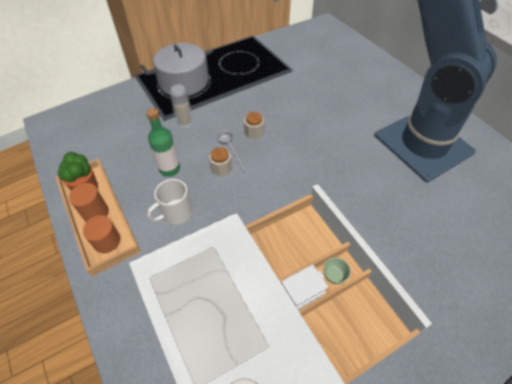

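View pics/top0.png

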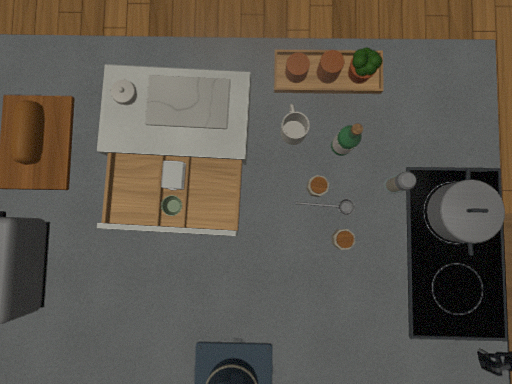

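```bash
python3 - <<'E'
from h import *
c=load('top'); P=cloud(c); hsv=cv2.cvtColor(c['frame'],cv2.COLOR_RGB2HSV)
for nm in('top','scene'):
    c=load(nm); P=cloud(c); hsv=cv2.cvtColor(c['frame'],cv2.COLOR_RGB2HSV)
    m=((hsv[...,0]<14)&(hsv[...,1]>120)&(hsv[...,2]>70)).astype(np.uint8)
    n,l,s,ce=cv2.connectedComponentsWithStats(m)
    for i in range(1,n):
        if 60<s[i,4]<700:
            p=onplane(c,ce[i],0.064)[0]; z=np.nanmedian(P[l==i][:,2])
            if abs(z-.064)>.02: continue
            print(nm,ce[i].round(1),s[i,4],p.round(4),z.round(3))
            # 8-fold phase from depth points above table
            d=np.hypot(P[...,0]-p[0],P[...,1]-p[1])
            up=cv2.resize(c['frame'][int(ce[i][1])-22:int(ce[i][1])+23,int(ce[i][0])-22:int(ce[i][0])+23,::-1],(400,400),interpolation=cv2.INTER_CUBIC)
            cv2.imwrite(f'pics/j_{nm}_{i}.png',up)
c=load('top');P=cloud(c)
u,v=np.meshgrid(np.arange(512),np.arange(384))
m=(abs(P[...,2]-.086)<.006)&(u>85)&(u<250)&(v>215)&(v<245)
q=P[m]; cv=cv2.minAreaRect(q[:,:2].astype(np.float32)*1000); print(m.sum(),cv, cv2.boxPoints(cv).round(0).tolist(), np.median(q[:,2]))
m=(abs(P[...,2]-.102)<.006)&(u>85)&(u<255)&(v>60)&(v<170)
q=P[m]; cv=cv2.minAreaRect(q[:,:2].astype(np.float32)*1000); print(m.sum(),cv, cv2.boxPoints(cv).round(0).tolist())
# ladle, grinder heights, mug, bottle
for nm,uv in dict(grinder=(403,181),ladle=(345,207),lhandle=(300,204),bowl=(172,206),spice=(173,175),mug=(295,125),bottle=(355,128)).items(): print(nm,P[uv[1],uv[0]].round(3))
import glob
f=sorted(glob.glob('pics/j_*.png')); print(f); cv2.imwrite('pics/jars.png',cv2.resize(np.hstack([cv2.resize(cv2.imread(x),(200,200)) for x in f[:4]]),(800,200)))
E
```

```text
top [297.2  63.8] 438 [ 0.9637 -0.1791  0.064 ] 0.078
top [355.8  72.5] 137 [ 0.9385 -0.3575  0.064 ] 0.071
771 ((453.0641784667969, 198.05787658691406), (405.993408203125, 16.064449310302734), 87.84675598144531) [[437.0, -4.0], [453.0, -5.0], [469.0, 401.0], [453.0, 401.0]] 0.08639259596906501
8247 ((799.4952392578125, 186.4783935546875), (437.4060363769531, 264.5446472167969), 87.86386108398438) [[659.0, -27.0], [924.0, -37.0], [940.0, 400.0], [675.0, 410.0]]
grinder [ 0.599 -0.47   0.137]
ladle [ 0.531 -0.337  0.002]
lhandle [ 0.537 -0.197  0.006]
bowl [0.524 0.2   0.016]
spice [0.613 0.188 0.071]
mug [ 0.787 -0.179  0.009]
bottle [ 0.725 -0.317  0.224]
['pics/j_top_132.png', 'pics/j_top_135.png']
```

View pics/jars.png

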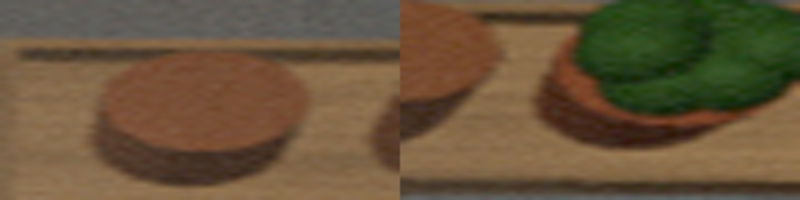

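```bash
python3 - <<'E'
from h import *
tiles=[]
for nm,pts in(('top',[(318,185),(344,239)]),('scene',[(220,156),(254,121)])):
    c=load(nm); P=cloud(c); hsv=cv2.cvtColor(c['frame'],cv2.COLOR_RGB2HSV)
    for (a,b) in pts:
        w=18; sub=hsv[b-w:b+w+1,a-w:a+w+1]; z=P[b-w:b+w+1,a-w:a+w+1,2]
        m=((sub[...,0]<22)&(sub[...,1]>125)).astype(np.uint8)
        n,l,s,ce=cv2.connectedComponentsWithStats(m); i=1+np.argmax(s[1:,4])
        uv=ce[i]+[a-w,b-w]; mm=(l==i)
        print(nm,hsv[b,a],uv.round(1),s[i],onplane(c,uv,.064 if nm=='top' else .062)[0].round(4),np.nanmedian(P[b-3:b+4,a-3:a+4],axis=(0,1)).round(4))
        up=cv2.resize(c['frame'][b-w:b+w+1,a-w:a+w+1,::-1],(360,360),interpolation=cv2.INTER_CUBIC); tiles.append(up)
cv2.imwrite('pics/jars2.png',cv2.resize(np.vstack([np.hstack(tiles[:2]),np.hstack(tiles[2:])]),(600,600)))
# dividers: profile across drawer at x 0.62 of top depth
c=load('top');P=cloud(c); F=np.array([.445,.198]); ex=np.array([.9993,-.0375]); ey=np.array([.0375,.9993])
Q=P[...,:2]-F; X=Q@ex; Y=Q@ey
m=(X>.04)&(X<.065)
for y in np.arange(-.21,.211,.01):
    k=m&(abs(Y-y)<.005); print(round(y,3),np.nanmax(P[k][:,2]).round(3),end=' | ')
E
```

```text
top [ 15 159 106] [318.5 184.5] [ 11  10  16  16 208] [ 0.5929 -0.2456  0.064 ] [ 0.5911 -0.2441  0.0648]
top [ 13 158 110] [344.6 239. ] [ 11  10  17  17 218] [ 0.4332 -0.3226  0.064 ] [ 0.4332 -0.3207  0.0653]
scene [ 13 157 159] [219.1 154.4] [ 10  10  15  14 172] [ 0.5948 -0.2414  0.062 ] [ 0.5963 -0.2335  0.0638]
scene [ 13 157 167] [253.5 118. ] [ 11  10  14  11 129] [ 0.4354 -0.3187  0.062 ] [ 0.4415 -0.3054  0.0637]
-0.21 0.004 | -0.2 0.054 | -0.19 0.057 | -0.18 0.018 | -0.17 0.019 | -0.16 0.018 | -0.15 0.018 | -0.14 0.018 | -0.13 0.02 | -0.12 0.019 | -0.11 0.019 | -0.1 0.022 | -0.09 0.02 | -0.08 0.018 | -0.07 0.021 | -0.06 0.019 | -0.05 0.019 | -0.04 0.055 | -0.03 0.044 | -0.02 0.047 | -0.01 0.045 | 0.0 0.048 | 0.01 0.048 | 0.02 0.048 | 0.03 0.048 | 0.04 0.052 | 0.05 0.054 | 0.06 0.02 | 0.07 0.019 | 0.08 0.018 | 0.09 0.023 | 0.1 0.017 | 0.11 0.019 | 0.12 0.02 | 0.13 0.018 | 0.14 0.019 | 0.15 0.017 | 0.16 0.021 | 0.17 0.019 | 0.18 0.019 | 0.19 0.053 | 0.2 0.059 | 0.21 0.052 |
```

View pics/jars2.png

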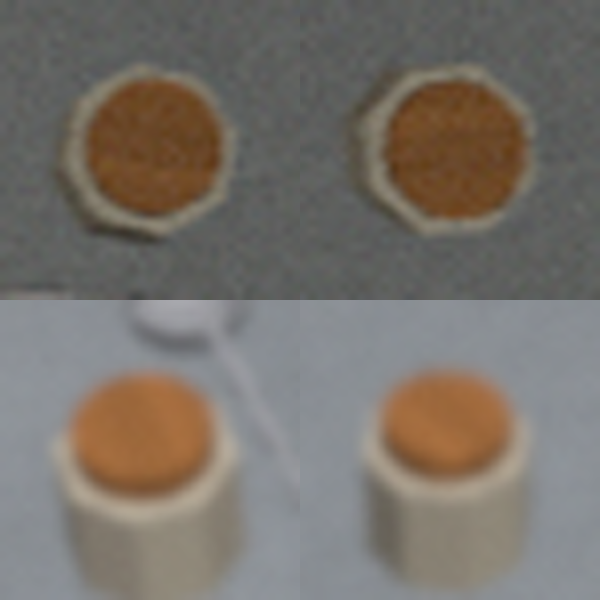

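Emit:
servo_tool(deltas=[{"x": 0.045,"y": -0.033,"z": 0.01,"roll": 1},{"x": 0.09,"y": -0.067,"z": 0.03,"roll": 3},{"x": 0.135,"y": -0.1,"z": 0.05,"roll": 6},{"x": 0.18,"y": -0.134,"z": 0.07,"roll": 6},{"x": 0.225,"y": -0.167,"z": 0.09,"roll": 6},{"x": 0.27,"y": -0.201,"z": 0.11,"roll": 6},{"x": 0.315,"y": -0.235,"z": 0.12,"roll": 6},{"x": 0.329,"y": -0.246,"z": 0.13,"roll": 6},{"x": 0.329,"y": -0.246,"z": 0.14,"roll": 6},{"x": 0.329,"y": -0.246,"z": 0.14,"roll": 6}])

```text
time_s: 1.35
eef_pos: [0.433, -0.3229, 0.0906]
ee_rot: [0.996, 0.086, -0.001, -0.0]
force: [0.3, 0.2, 0.5]
gripper_width: 0.0853
finger_force: 0.0
```

Emit:
servo_tool(deltas=[{"z": 0.03},{"z": 0.06},{"z": 0.078},{"z": 0.082},{"z": 0.082}])

```text
$.deltas[0]: bad value
```

Emit:
servo_tool(deltas=[{"z": 0},{"z": 0},{"z": 0},{"z": 0},{"z": 0}], jaw=0.058)

```text
$.deltas[0]: bad value
```

Emit:
servo_tool(deltas=[{"x": 0,"y": 0,"z": 0.03,"roll": 0},{"x": 0,"y": 0,"z": 0.06,"roll": 0},{"x": 0,"y": 0,"z": 0.078,"roll": 0},{"x": 0,"y": 0,"z": 0.083,"roll": 0},{"x": 0,"y": 0,"z": 0.083,"roll": 0}])

```text
time_s: 1.98
eef_pos: [0.4341, -0.3226, 0.0086]
ee_rot: [0.996, 0.087, -0.0, 0.0]
force: [1.0, 0.1, 0.5]
gripper_width: 0.0852
finger_force: 0.0
```

Emit:
servo_tool(deltas=[{"x": 0,"y": 0,"z": 0,"roll": 0},{"x": 0,"y": 0,"z": 0,"roll": 0},{"x": 0,"y": 0,"z": 0,"roll": 0},{"x": 0,"y": 0,"z": 0,"roll": 0},{"x": 0,"y": 0,"z": 0,"roll": 0}], jaw=0.058)

```text
time_s: 2.6
eef_pos: [0.4351, -0.3222, 0.0096]
ee_rot: [0.996, 0.087, 0.001, 0.001]
force: [-1.4, -0.2, 8.2]
gripper_width: 0.0599
finger_force: 63.4
```

Emit:
servo_tool(deltas=[{"x": 0,"y": 0,"z": -0.04,"roll": 0},{"x": 0,"y": 0,"z": -0.09,"roll": 0},{"x": 0.03,"y": -0.04,"z": -0.13,"roll": 2},{"x": 0.065,"y": -0.09,"z": -0.16,"roll": 6},{"x": 0.1,"y": -0.14,"z": -0.165,"roll": 10},{"x": 0.135,"y": -0.19,"z": -0.165,"roll": 12},{"x": 0.17,"y": -0.24,"z": -0.165,"roll": 12},{"x": 0.205,"y": -0.29,"z": -0.165,"roll": 12},{"x": 0.24,"y": -0.34,"z": -0.16,"roll": 12},{"x": 0.265,"y": -0.368,"z": -0.145,"roll": 12},{"x": 0.277,"y": -0.381,"z": -0.125,"roll": 12},{"x": 0.277,"y": -0.381,"z": -0.12,"roll": 12}])

```text
time_s: 4.1
eef_pos: [0.6399, 0.1021, 0.1263]
ee_rot: [1.0, -0.017, -0.002, 0.0]
force: [-0.9, -0.2, -1.6]
gripper_width: 0.06
finger_force: 66.0
```

Emit:
servo_tool(deltas=[{"x": 0,"y": 0,"z": 0.008,"roll": 0},{"x": 0,"y": 0,"z": 0.015,"roll": 0},{"x": -0.003,"y": 0,"z": 0.02,"roll": 0},{"x": -0.006,"y": 0,"z": 0.024,"roll": 0},{"x": -0.009,"y": 0,"z": 0.027,"roll": 0}])

```text
time_s: 4.72
eef_pos: [0.6351, 0.1, 0.1048]
ee_rot: [1.0, -0.019, 0.004, 0.0]
force: [0.3, -4.4, 14.3]
gripper_width: 0.0594
finger_force: 61.6
```

Emit:
servo_tool(deltas=[{"x": -0.003,"y": 0,"z": 0.006,"roll": 0},{"x": -0.004,"y": 0,"z": 0.012,"roll": 0},{"x": -0.005,"y": 0,"z": 0.018,"roll": 0},{"x": -0.005,"y": 0,"z": 0.024,"roll": 0}])

```text
time_s: 5.22
eef_pos: [0.6268, 0.1003, 0.0793]
ee_rot: [1.0, -0.018, 0.0, 0.001]
force: [-8.3, -4.6, 14.4]
gripper_width: 0.0596
finger_force: 61.9
```

```bash
python3 - <<'E'
from h import *
st(); c=cap('scene'); f=c['frame']; u,v=proj(c,[.63,.1,.1])[0].astype(int); print(u,v)
cv2.imwrite('pics/t1.png',cv2.resize(f[max(v-70,0):v+70,u-80:u+80,::-1],(640,560),interpolation=cv2.INTER_CUBIC))
E
```

```text
{'time_s': 5.225, 'qpos': [-0.283, 0.675, 0.082, 1.72, -0.073, 0.749, -1.773], 'eef_pos': [0.627, 0.1, 0.079], 'ee_rot': [1.0, -0.018, 0.0, 0.001], 'force': [-8.316, -4.602, 14.383], 'finger_force': 61.908, 'gripper_width': 0.06}
276 247
```

View pics/t1.png

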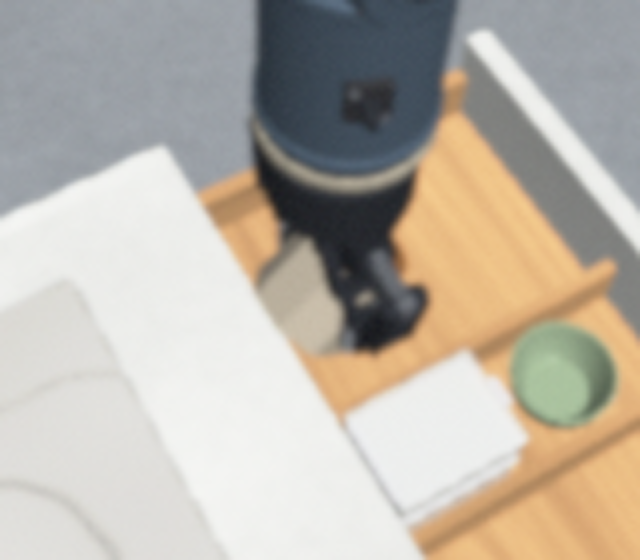

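Emit:
servo_tool(deltas=[{"x": 0.001,"y": 0,"z": 0.005,"roll": 0},{"x": 0.003,"y": 0,"z": 0.009,"roll": 0},{"x": 0.005,"y": 0,"z": 0.014,"roll": 0},{"x": 0.009,"y": 0,"z": 0.019,"roll": 0},{"x": 0.013,"y": 0,"z": 0.023,"roll": 0},{"x": 0.015,"y": 0,"z": 0.024,"roll": 0},{"x": 0.015,"y": 0,"z": 0.024,"roll": 0}])

```text
time_s: 6.15
eef_pos: [0.6373, 0.1003, 0.0527]
ee_rot: [1.0, -0.018, -0.004, 0.001]
force: [-15.7, -2.1, 3.6]
gripper_width: 0.0592
finger_force: 63.5
```

Emit:
servo_tool(deltas=[{"x": -0.02,"y": 0,"z": -0.01,"roll": 0},{"x": -0.03,"y": 0,"z": -0.05,"roll": 0},{"x": -0.04,"y": 0,"z": -0.1,"roll": -10},{"x": -0.05,"y": 0,"z": -0.15,"roll": -20},{"x": -0.05,"y": 0,"z": -0.17,"roll": -30},{"x": -0.05,"y": 0,"z": -0.17,"roll": -40},{"x": -0.05,"y": 0,"z": -0.17,"roll": -45},{"x": -0.05,"y": 0,"z": -0.17,"roll": -45},{"x": -0.05,"y": 0,"z": -0.17,"roll": -45},{"x": -0.05,"y": 0,"z": -0.17,"roll": -45},{"x": -0.05,"y": 0,"z": -0.17,"roll": -45},{"x": -0.05,"y": 0,"z": -0.17,"roll": -45}])

```text
time_s: 7.65
eef_pos: [0.5921, 0.1038, 0.2232]
ee_rot: [0.93, 0.367, -0.0, -0.0]
force: [0.1, -1.4, -3.5]
gripper_width: 0.0592
finger_force: 65.8
```

```bash
python3 - <<'E'
from h import *
s=st(); c=cap('scene'); f=c['frame']; p=s['eef_pos']+np.array([.02,.02,.02]); u,v=proj(c,p)[0].astype(int); print(u,v)
P=cloud(c); w=P[v-40:v+40,u-40:u+40]
hsv=cv2.cvtColor(f,cv2.COLOR_RGB2HSV)
cv2.imwrite('pics/t2.png',cv2.resize(f[max(v-50,0):v+50,u-60:u+60,::-1],(720,600),interpolation=cv2.INTER_CUBIC))
E
```

```text
{'time_s': 7.65, 'qpos': [-0.172, 0.472, -0.123, 1.65, 0.065, 1.023, -1.135], 'eef_pos': [0.592, 0.104, 0.223], 'ee_rot': [0.93, 0.367, -0.0, -0.0], 'force': [0.148, -1.373, -3.487], 'finger_force': 65.839, 'gripper_width': 0.059}
294 216
```

View pics/t2.png

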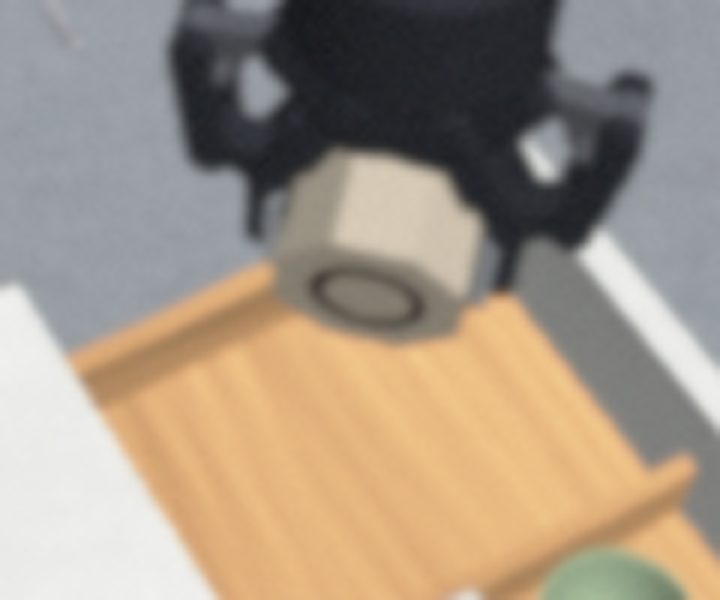

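```bash
cat > tilt.py <<'E'
from h import *
import sys
c=load('scene'); P=cloud(c); u0,v0=int(sys.argv[1]),int(sys.argv[2])
q=np.array([P[v,u] for v in range(v0-8,v0+9) for u in range(u0-10,u0+11) if (abs(u-u0)/9)**2+(abs(v-v0)/5.)**2<1])
ce=np.nanmedian(q,0); q=q[np.linalg.norm(q-ce,axis=1)<.03]; ce=q.mean(0)
n=np.linalg.svd(q-ce)[2][2]; o=-cam(c)[1].T@cam(c)[2]
n*=np.sign(n@(o-ce)); print('centre',ce.round(4),'underside normal',n.round(3),'jar tilt deg',np.degrees(np.arccos(-n[2])).round(1))
E
python3 tilt.py 295 215
```

```text
centre [0.6104 0.1217 0.2447] underside normal [ 0.727  0.677 -0.118] jar tilt deg 83.2
```

Emit:
servo_tool(deltas=[{"x": 0,"y": 0,"z": 0,"roll": 0},{"x": 0,"y": 0,"z": 0,"roll": 0},{"x": 0,"y": 0,"z": 0,"roll": 0},{"x": 0.04,"y": -0.03,"z": 0,"roll": 10},{"x": 0.08,"y": -0.06,"z": 0,"roll": 20},{"x": 0.12,"y": -0.09,"z": 0.01,"roll": 30},{"x": 0.15,"y": -0.112,"z": 0.03,"roll": 40},{"x": 0.168,"y": -0.125,"z": 0.07,"roll": 45},{"x": 0.168,"y": -0.125,"z": 0.11,"roll": 45},{"x": 0.168,"y": -0.125,"z": 0.121,"roll": 45},{"x": 0.168,"y": -0.125,"z": 0.121,"roll": 45}])

```text
time_s: 9.07
eef_pos: [0.6298, 0.3091, 0.1024]
ee_rot: [1.0, -0.017, -0.0, 0.0]
force: [-0.9, -0.5, -2.3]
gripper_width: 0.0592
finger_force: 65.6
```

Emit:
servo_tool(deltas=[{"x": 0.012,"y": 0,"z": 0,"roll": 0},{"x": 0.018,"y": 0,"z": -0.001,"roll": 0},{"x": 0.023,"y": 0,"z": -0.004,"roll": 0},{"x": 0.03,"y": 0,"z": -0.008,"roll": 0},{"x": 0.039,"y": 0,"z": -0.01,"roll": 0}])

```text
time_s: 9.7
eef_pos: [0.6624, 0.3084, 0.1107]
ee_rot: [1.0, -0.016, -0.007, 0.001]
force: [-19.7, -2.4, 1.2]
gripper_width: 0.0594
finger_force: 67.2
```

Emit:
servo_tool(deltas=[{"x": 0.009,"y": 0,"z": 0,"roll": 0},{"x": 0.018,"y": 0,"z": 0.003,"roll": 0},{"x": 0.025,"y": 0,"z": 0.006,"roll": 0}])

```text
time_s: 10.07
eef_pos: [0.6902, 0.3075, 0.107]
ee_rot: [1.0, -0.017, -0.004, 0.0]
force: [-15.9, -2.4, 10.6]
gripper_width: 0.059
finger_force: 69.2
```

```bash
python3 - <<'E'
from h import *
s=st(); c=cap('scene'); f=c['frame']; p=s['eef_pos']; u,v=proj(c,p)[0].astype(int); print(u,v)
cv2.imwrite('pics/t3.png',cv2.resize(f[max(v-60,0):v+60,u-60:u+80,::-1],(700,600),interpolation=cv2.INTER_CUBIC))
E
```

```text
{'time_s': 10.075, 'qpos': [-0.513, 0.808, 0.065, 1.319, -0.058, 1.023, -2.041], 'eef_pos': [0.69, 0.307, 0.107], 'ee_rot': [1.0, -0.017, -0.004, 0.0], 'force': [-15.907, -2.398, 10.565], 'finger_force': 69.184, 'gripper_width': 0.059}
310 345
```

View pics/t3.png

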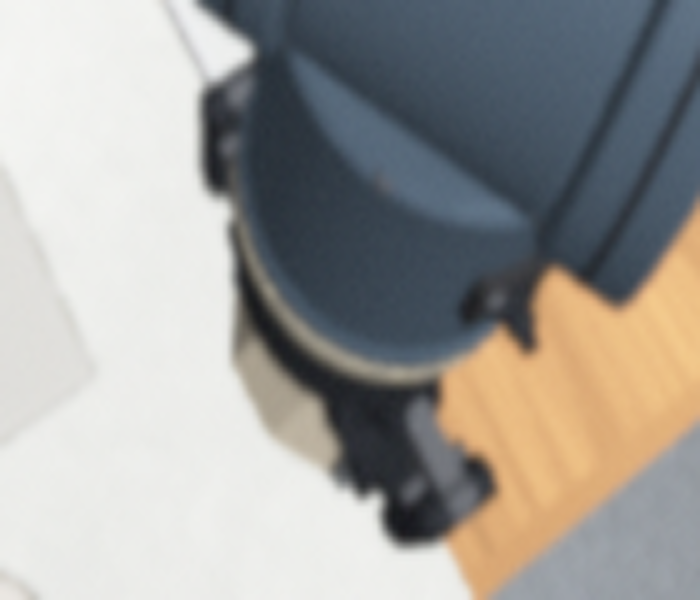

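Emit:
servo_tool(deltas=[{"x": 0.005,"y": 0,"z": 0.004,"roll": 0},{"x": 0.008,"y": 0,"z": 0.008,"roll": 0},{"x": 0.008,"y": 0,"z": 0.01,"roll": 0},{"x": 0.008,"y": 0,"z": 0.01,"roll": 0}])

```text
time_s: 10.62
eef_pos: [0.6982, 0.3078, 0.1028]
ee_rot: [1.0, -0.017, -0.002, -0.001]
force: [-27.0, -7.8, 44.6]
gripper_width: 0.0593
finger_force: 65.6
```

Emit:
servo_tool(deltas=[{"x": -0.003,"y": 0,"z": -0.004,"roll": 0},{"x": -0.005,"y": 0,"z": -0.007,"roll": 0},{"x": -0.005,"y": 0,"z": -0.007,"roll": 0}])

```text
time_s: 11.0
eef_pos: [0.6971, 0.3074, 0.1037]
ee_rot: [1.0, -0.017, 0.0, -0.0]
force: [-0.2, 0.3, 2.7]
gripper_width: 0.0591
finger_force: 64.5
```

Emit:
servo_tool(deltas=[{"x": 0,"y": 0,"z": 0,"roll": 0},{"x": 0,"y": 0,"z": 0,"roll": 0},{"x": 0,"y": 0,"z": -0.004,"roll": 0},{"x": 0,"y": 0,"z": -0.008,"roll": 0},{"x": 0,"y": 0,"z": -0.008,"roll": 0}], jaw=0.072)

```text
time_s: 11.62
eef_pos: [0.6969, 0.3075, 0.112]
ee_rot: [1.0, -0.017, 0.0, -0.0]
force: [0.4, -0.2, -0.2]
gripper_width: 0.0725
finger_force: 0.0
```

Emit:
servo_tool(deltas=[{"x": 0,"y": 0,"z": 0,"roll": 0},{"x": 0,"y": 0,"z": 0,"roll": 0},{"x": 0,"y": 0,"z": 0,"roll": 0},{"x": 0,"y": 0,"z": 0,"roll": 0}], jaw=0.055)

```text
time_s: 12.12
eef_pos: [0.6968, 0.3075, 0.1118]
ee_rot: [1.0, -0.017, 0.0, -0.0]
force: [-0.2, -0.4, 5.4]
gripper_width: 0.0595
finger_force: 65.5
```

```bash
python3 - <<'E'
from h import *
s=st()
# target bay left, slightly toward front
F=np.array([.445,.198]); ex=np.array([.9993,-.0375]); ey=np.array([.0375,.9993])
M=R.from_quat(s['ee_rot']).as_matrix()
for n,sg in(('L',1),('R',-1)):
    t=F+.112*ex+sg*.119*ey; print(n,t.round(4),(M.T@np.r_[t-s['eef_pos'][:2],0]).round(4))
E
```

```text
{'time_s': 12.125, 'qpos': [-0.51, 0.808, 0.067, 1.304, -0.057, 1.031, -2.04], 'eef_pos': [0.697, 0.308, 0.112], 'ee_rot': [1.0, -0.017, 0.0, -0.0], 'force': [-0.217, -0.39, 5.36], 'finger_force': 65.538, 'gripper_width': 0.059}
L [0.5614 0.3127] [-1.355e-01 -5.000e-04 -1.000e-04]
R [0.5525 0.0749] [-1.363e-01  2.375e-01 -2.000e-04]
```

Emit:
servo_tool(deltas=[{"x": 0,"y": 0,"z": -0.02,"roll": 0},{"x": -0.05,"y": 0,"z": -0.02,"roll": 0},{"x": -0.1,"y": 0,"z": -0.02,"roll": 0},{"x": -0.136,"y": 0,"z": 0,"roll": 0},{"x": -0.136,"y": 0,"z": 0.04,"roll": 0},{"x": -0.136,"y": 0,"z": 0.07,"roll": 0},{"x": -0.136,"y": 0,"z": 0.082,"roll": 0},{"x": -0.136,"y": 0,"z": 0.087,"roll": 0},{"x": -0.136,"y": 0,"z": 0.089,"roll": 0},{"x": -0.136,"y": 0,"z": 0.089,"roll": 0}])

```text
time_s: 13.38
eef_pos: [0.5615, 0.3122, 0.0237]
ee_rot: [1.0, -0.017, 0.001, -0.0]
force: [0.1, -0.5, 2.3]
gripper_width: 0.0595
finger_force: 65.4
```

Emit:
servo_tool(deltas=[{"x": 0,"y": 0,"z": 0,"roll": 0},{"x": 0,"y": 0,"z": 0,"roll": 0},{"x": 0,"y": 0,"z": 0,"roll": 0},{"x": 0,"y": 0,"z": -0.02,"roll": 0},{"x": 0,"y": 0,"z": -0.06,"roll": 0},{"x": 0,"y": 0,"z": -0.12,"roll": 0},{"x": 0,"y": 0,"z": -0.16,"roll": 0},{"x": -0.03,"y": 0.06,"z": -0.16,"roll": 0},{"x": -0.03,"y": 0.12,"z": -0.16,"roll": 0},{"x": -0.03,"y": 0.17,"z": -0.16,"roll": 0},{"x": -0.03,"y": 0.22,"z": -0.16,"roll": 0},{"x": -0.03,"y": 0.22,"z": -0.16,"roll": 0}], jaw=0.0854)

```text
time_s: 14.88
eef_pos: [0.523, 0.0883, 0.1827]
ee_rot: [1.0, -0.021, 0.0, 0.001]
force: [0.2, 0.8, 0.2]
gripper_width: 0.0856
finger_force: 0.0
```

```bash
cat > jars.py <<'E'
from h import *
s=st(); c=cap('top'); P=cloud(c); hsv=cv2.cvtColor(c['frame'],cv2.COLOR_RGB2HSV)
F=np.array([.445,.198]); ex=np.array([.9993,-.0375]); ey=np.array([.0375,.9993])
m=((hsv[...,0]<17)&(hsv[...,1]>135)).astype(np.uint8)
n,l,q,ce=cv2.connectedComponentsWithStats(m)
for i in range(1,n):
    if 120<q[i,4]<320:
        z=np.nanmedian(P[l==i][:,2]); p=onplane(c,ce[i],z)[0]
        if p[0]<.8 and .05<z<.1: print(ce[i].round(1),q[i,4],p.round(4),'rel front',[round(float((p[:2]-F)@e),4) for e in(ex,ey)],'z spread',np.nanstd(P[l==i][:,2]).round(4))
M=R.from_quat(s['ee_rot']).as_matrix()
t=np.array([.5935,-.2435]); print('to A',(M.T@np.r_[t-s['eef_pos'][:2],0]).round(4))
E
python3 jars.py
```

```text
{'time_s': 14.875, 'qpos': [-0.321, 0.416, 0.09, 1.887, -0.047, 0.84, -1.819], 'eef_pos': [0.523, 0.088, 0.183], 'ee_rot': [1.0, -0.021, 0.0, 0.001], 'force': [0.224, 0.771, 0.195], 'finger_force': 0.0, 'gripper_width': 0.086}
[318.5 184.7] 198 [ 0.5923 -0.2456  0.0649] rel front [0.1638, -0.4377] z spread 0.0023
to A [0.0841 0.3287 0.0006]
```

```bash
cat > bay.py <<'E'
from h import *
c=load('top'); P=cloud(c)
F=np.array([.445,.198]); ex=np.array([.9993,-.0375]); ey=np.array([.0375,.9993])
Q=P[...,:2]-F; X=Q@ex; Y=Q@ey
for sg in(1,-1):
    m=(X>.03)&(X<.21)&(abs(Y-sg*.119)<.07)&(P[...,2]>.068)&(P[...,2]<.09)
    if m.sum()<30: print('none',sg); continue
    p=P[m]; A=np.c_[p[:,:2]-p[:,:2].mean(0),np.ones(len(p))]; k=np.linalg.lstsq(A,p[:,2],rcond=None)[0]
    print(sg,m.sum(),'rel bay',(X[m].mean()-.122).round(4),(Y[m].mean()-sg*.119).round(4),'z',np.median(p[:,2]).round(4),'tilt deg',np.degrees(np.hypot(*k[:2])).round(1))
E
python3 bay.py
```

```text
1 107 rel bay -0.0203 0.0117 z 0.0785 tilt deg 5.4
none -1
```

Emit:
servo_tool(deltas=[{"x": 0.012,"y": 0.045,"z": 0,"roll": 2},{"x": 0.024,"y": 0.095,"z": 0,"roll": 6},{"x": 0.036,"y": 0.145,"z": 0,"roll": 10},{"x": 0.048,"y": 0.195,"z": 0.01,"roll": 15},{"x": 0.06,"y": 0.245,"z": 0.03,"roll": 15},{"x": 0.072,"y": 0.29,"z": 0.05,"roll": 15},{"x": 0.084,"y": 0.329,"z": 0.075,"roll": 15},{"x": 0.084,"y": 0.329,"z": 0.085,"roll": 15},{"x": 0.084,"y": 0.329,"z": 0.085,"roll": 15}])

```text
time_s: 16.05
eef_pos: [0.5959, -0.2365, 0.0962]
ee_rot: [0.989, -0.147, -0.001, -0.001]
force: [0.3, 0.2, 0.2]
gripper_width: 0.0855
finger_force: 0.0
```

Emit:
servo_tool(deltas=[{"x": 0,"y": 0.004,"z": 0.008,"roll": 0},{"x": 0,"y": 0.004,"z": 0.015,"roll": 0},{"x": 0,"y": 0.004,"z": 0.015,"roll": 0}])

```text
time_s: 16.42
eef_pos: [0.5944, -0.2416, 0.082]
ee_rot: [0.989, -0.147, -0.0, -0.0]
force: [0.2, 0.6, 0.1]
gripper_width: 0.0855
finger_force: 0.0
```

Emit:
servo_tool(deltas=[{"x": 0,"y": 0.003,"z": 0.03,"roll": 0},{"x": 0,"y": 0.003,"z": 0.055,"roll": 0},{"x": 0,"y": 0.003,"z": 0.068,"roll": 0},{"x": 0,"y": 0.003,"z": 0.072,"roll": 0},{"x": 0,"y": 0.003,"z": 0.072,"roll": 0}])

```text
time_s: 17.05
eef_pos: [0.5941, -0.2452, 0.0108]
ee_rot: [0.989, -0.148, 0.0, 0.0]
force: [0.3, -0.5, 0.6]
gripper_width: 0.0854
finger_force: 0.0
```

Emit:
servo_tool(deltas=[{"x": 0,"y": 0,"z": 0,"roll": 0},{"x": 0,"y": 0,"z": 0,"roll": 0},{"x": 0,"y": 0,"z": 0,"roll": 0},{"x": 0,"y": 0,"z": 0,"roll": 0},{"x": 0,"y": 0,"z": 0,"roll": 0}], jaw=0.058)

```text
time_s: 17.68
eef_pos: [0.5943, -0.2455, 0.0116]
ee_rot: [0.989, -0.148, 0.001, 0.0]
force: [-1.4, 0.6, 6.0]
gripper_width: 0.0601
finger_force: 63.9
```

Emit:
servo_tool(deltas=[{"x": 0,"y": 0,"z": -0.05,"roll": 0},{"x": 0,"y": 0,"z": -0.11,"roll": 0},{"x": -0.005,"y": -0.03,"z": -0.15,"roll": -2},{"x": -0.012,"y": -0.075,"z": -0.16,"roll": -6},{"x": -0.02,"y": -0.125,"z": -0.16,"roll": -10},{"x": -0.028,"y": -0.175,"z": -0.16,"roll": -15},{"x": -0.037,"y": -0.225,"z": -0.16,"roll": -15},{"x": -0.045,"y": -0.275,"z": -0.155,"roll": -15},{"x": -0.05,"y": -0.31,"z": -0.14,"roll": -15},{"x": -0.054,"y": -0.329,"z": -0.125,"roll": -15},{"x": -0.054,"y": -0.329,"z": -0.116,"roll": -15},{"x": -0.054,"y": -0.329,"z": -0.116,"roll": -15}])

```text
time_s: 19.18
eef_pos: [0.6375, 0.0827, 0.1255]
ee_rot: [1.0, -0.018, -0.001, 0.001]
force: [0.8, -0.6, -3.5]
gripper_width: 0.0602
finger_force: 66.4
```

Emit:
servo_tool(deltas=[{"x": 0,"y": 0,"z": 0.006,"roll": 0},{"x": 0,"y": 0,"z": 0.013,"roll": 0},{"x": -0.003,"y": 0,"z": 0.018,"roll": 0},{"x": -0.006,"y": 0,"z": 0.022,"roll": 0},{"x": -0.009,"y": 0,"z": 0.025,"roll": 0},{"x": -0.011,"y": 0,"z": 0.031,"roll": 0},{"x": -0.012,"y": 0,"z": 0.037,"roll": 0},{"x": -0.013,"y": 0,"z": 0.043,"roll": 0},{"x": -0.013,"y": 0,"z": 0.049,"roll": 0}])

```text
time_s: 20.3
eef_pos: [0.6247, 0.0858, 0.0787]
ee_rot: [1.0, -0.017, 0.0, -0.0]
force: [-7.8, 1.2, 13.6]
gripper_width: 0.0594
finger_force: 61.9
```

Emit:
servo_tool(deltas=[{"x": 0.001,"y": 0,"z": 0.005,"roll": 0},{"x": 0.003,"y": 0,"z": 0.009,"roll": 0},{"x": 0.006,"y": 0,"z": 0.014,"roll": 0},{"x": 0.01,"y": 0,"z": 0.019,"roll": 0},{"x": 0.014,"y": 0,"z": 0.023,"roll": 0},{"x": 0.017,"y": 0,"z": 0.025,"roll": 0},{"x": 0.018,"y": 0,"z": 0.025,"roll": 0}])

```text
time_s: 21.18
eef_pos: [0.6375, 0.0852, 0.0511]
ee_rot: [1.0, -0.017, -0.005, 0.0]
force: [-20.6, 1.7, 7.8]
gripper_width: 0.059
finger_force: 63.6
```

Emit:
servo_tool(deltas=[{"x": -0.02,"y": 0,"z": -0.01,"roll": 0},{"x": -0.03,"y": 0,"z": -0.05,"roll": 0},{"x": -0.04,"y": 0,"z": -0.1,"roll": -10},{"x": -0.05,"y": 0,"z": -0.15,"roll": -20},{"x": -0.05,"y": 0,"z": -0.17,"roll": -30},{"x": -0.05,"y": 0,"z": -0.17,"roll": -40},{"x": -0.05,"y": 0,"z": -0.17,"roll": -45},{"x": -0.05,"y": 0,"z": -0.17,"roll": -45},{"x": -0.05,"y": 0,"z": -0.17,"roll": -45},{"x": -0.05,"y": 0,"z": -0.17,"roll": -45},{"x": -0.05,"y": 0,"z": -0.17,"roll": -45},{"x": -0.05,"y": 0,"z": -0.17,"roll": -45}])

```text
time_s: 22.68
eef_pos: [0.5931, 0.0869, 0.2223]
ee_rot: [0.93, 0.367, 0.0, -0.0]
force: [0.1, 0.1, -2.8]
gripper_width: 0.0592
finger_force: 66.1
```

```bash
python3 - <<'E'
from h import *
s=st(); c=cap('scene'); f=c['frame']; p=s['eef_pos']+np.array([.018,.018,.0215]); u,v=proj(c,p)[0].round().astype(int); print(u,v)
cv2.imwrite('pics/t4.png',cv2.resize(f[max(v-50,0):v+90,u-80:u+80,::-1],(640,560),interpolation=cv2.INTER_CUBIC))
import subprocess; print(subprocess.run(['python3','tilt.py',str(u),str(v)],capture_output=True,text=True).stdout)
E
```

```text
{'time_s': 22.675, 'qpos': [-0.147, 0.47, -0.117, 1.656, 0.062, 1.019, -1.104], 'eef_pos': [0.593, 0.087, 0.222], 'ee_rot': [0.93, 0.367, 0.0, -0.0], 'force': [0.11, 0.106, -2.808], 'finger_force': 66.082, 'gripper_width': 0.059}
289 209
centre [0.6128 0.1055 0.2459] underside normal [ 0.733  0.679 -0.04 ] jar tilt deg 87.7
```

View pics/t4.png

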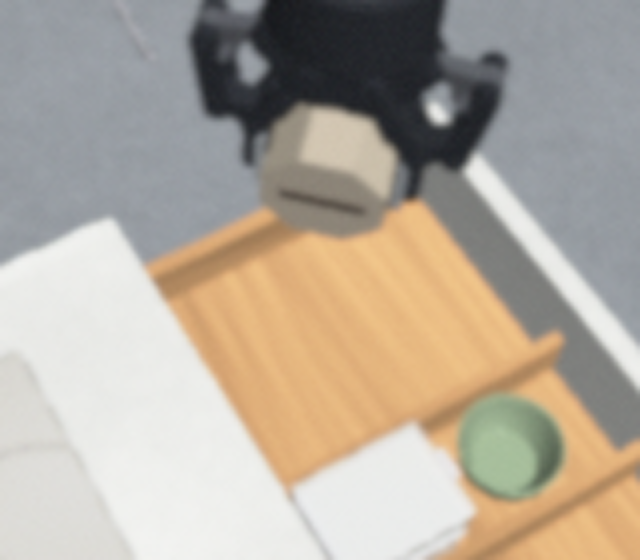

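Emit:
servo_tool(deltas=[{"x": 0,"y": 0,"z": 0,"roll": 0},{"x": 0,"y": 0,"z": 0,"roll": 0},{"x": 0,"y": 0,"z": 0,"roll": 0},{"x": 0.003,"y": 0.005,"z": 0,"roll": 10},{"x": 0.006,"y": 0.01,"z": 0,"roll": 20},{"x": 0.01,"y": 0.015,"z": 0.02,"roll": 30},{"x": 0.014,"y": 0.02,"z": 0.04,"roll": 40},{"x": 0.016,"y": 0.024,"z": 0.08,"roll": 45},{"x": 0.016,"y": 0.024,"z": 0.11,"roll": 45},{"x": 0.016,"y": 0.024,"z": 0.12,"roll": 45},{"x": 0.016,"y": 0.024,"z": 0.12,"roll": 45}])

```text
time_s: 24.1
eef_pos: [0.6212, 0.0802, 0.1023]
ee_rot: [1.0, -0.017, -0.0, -0.0]
force: [0.5, -0.4, -2.6]
gripper_width: 0.0592
finger_force: 65.9
```

Emit:
servo_tool(deltas=[{"x": 0.012,"y": 0,"z": 0,"roll": 0},{"x": 0.018,"y": 0,"z": -0.001,"roll": 0},{"x": 0.023,"y": 0,"z": -0.004,"roll": 0},{"x": 0.03,"y": 0,"z": -0.008,"roll": 0},{"x": 0.039,"y": 0,"z": -0.01,"roll": 0},{"x": 0.048,"y": 0,"z": -0.01,"roll": 0},{"x": 0.057,"y": 0,"z": -0.007,"roll": 0},{"x": 0.064,"y": 0,"z": -0.004,"roll": 0}])

```text
time_s: 25.1
eef_pos: [0.682, 0.0782, 0.107]
ee_rot: [1.0, -0.017, -0.004, -0.0]
force: [-17.4, 0.3, 14.2]
gripper_width: 0.0592
finger_force: 67.6
```

Emit:
servo_tool(deltas=[{"x": 0.005,"y": 0,"z": 0.004,"roll": 0},{"x": 0.008,"y": 0,"z": 0.008,"roll": 0},{"x": 0.008,"y": 0,"z": 0.01,"roll": 0},{"x": 0.008,"y": 0,"z": 0.01,"roll": 0},{"x": 0.005,"y": 0,"z": 0.005,"roll": 0},{"x": 0.003,"y": 0,"z": 0.003,"roll": 0},{"x": 0.003,"y": 0,"z": 0.003,"roll": 0}])

```text
time_s: 25.98
eef_pos: [0.6886, 0.0778, 0.1034]
ee_rot: [1.0, -0.017, 0.0, -0.0]
force: [0.2, -0.3, -3.5]
gripper_width: 0.0592
finger_force: 64.8
```

Emit:
servo_tool(deltas=[{"x": 0,"y": 0,"z": 0.001,"roll": 0},{"x": 0,"y": 0,"z": 0.001,"roll": 0}])

```text
time_s: 26.22
eef_pos: [0.6885, 0.0778, 0.1023]
ee_rot: [1.0, -0.017, 0.0, 0.0]
force: [-0.6, -0.6, 1.5]
gripper_width: 0.0592
finger_force: 65.5
```

Emit:
servo_tool(deltas=[{"x": 0,"y": 0,"z": 0,"roll": 0},{"x": 0,"y": 0,"z": 0,"roll": 0},{"x": 0,"y": 0,"z": -0.005,"roll": 0},{"x": 0,"y": 0,"z": -0.009,"roll": 0},{"x": 0,"y": 0,"z": -0.009,"roll": 0}], jaw=0.072)

```text
time_s: 26.85
eef_pos: [0.6885, 0.0779, 0.1119]
ee_rot: [1.0, -0.017, 0.001, -0.0]
force: [0.1, 0.1, 0.5]
gripper_width: 0.0718
finger_force: 0.0
```

Emit:
servo_tool(deltas=[{"x": 0,"y": 0,"z": 0,"roll": 0},{"x": 0,"y": 0,"z": 0,"roll": 0},{"x": 0,"y": 0,"z": 0,"roll": 0},{"x": 0,"y": 0,"z": 0,"roll": 0}], jaw=0.055)

```text
time_s: 27.35
eef_pos: [0.6883, 0.0778, 0.1117]
ee_rot: [1.0, -0.017, 0.0, -0.0]
force: [-0.6, -0.5, 5.1]
gripper_width: 0.0594
finger_force: 65.8
```

Emit:
servo_tool(deltas=[{"x": 0,"y": 0,"z": -0.02,"roll": 0},{"x": -0.05,"y": 0.003,"z": -0.02,"roll": 0},{"x": -0.1,"y": 0.006,"z": -0.02,"roll": 0},{"x": -0.136,"y": 0.008,"z": 0,"roll": 0},{"x": -0.136,"y": 0.008,"z": 0.04,"roll": 0},{"x": -0.136,"y": 0.008,"z": 0.07,"roll": 0},{"x": -0.136,"y": 0.008,"z": 0.082,"roll": 0},{"x": -0.136,"y": 0.008,"z": 0.087,"roll": 0},{"x": -0.136,"y": 0.008,"z": 0.089,"roll": 0},{"x": -0.136,"y": 0.008,"z": 0.089,"roll": 0}])

```text
time_s: 28.6
eef_pos: [0.553, 0.0744, 0.0236]
ee_rot: [1.0, -0.017, 0.001, -0.0]
force: [0.4, -0.1, 2.7]
gripper_width: 0.0595
finger_force: 65.9
```

Emit:
servo_tool(deltas=[{"x": 0,"y": 0,"z": 0,"roll": 0},{"x": 0,"y": 0,"z": 0,"roll": 0},{"x": 0,"y": 0,"z": 0,"roll": 0},{"x": 0,"y": 0,"z": -0.02,"roll": 0},{"x": 0,"y": 0,"z": -0.06,"roll": 0},{"x": 0,"y": 0,"z": -0.11,"roll": 0},{"x": -0.04,"y": 0.01,"z": -0.12,"roll": 0},{"x": -0.08,"y": 0.04,"z": -0.12,"roll": 0},{"x": -0.1,"y": 0.08,"z": -0.12,"roll": 0},{"x": -0.11,"y": 0.12,"z": -0.12,"roll": 0},{"x": -0.11,"y": 0.14,"z": -0.12,"roll": 0}], jaw=0.0854)

```text
time_s: 29.98
eef_pos: [0.436, -0.0636, 0.1426]
ee_rot: [1.0, -0.018, -0.0, 0.0]
force: [0.3, -0.2, 0.6]
gripper_width: 0.0856
finger_force: 0.0
```

```bash
python3 - <<'E'
from h import *
st(); save(cap('top'),'top2'); cap('scene')
E
python3 bay.py
```

```text
{'time_s': 29.975, 'qpos': [-0.03, 0.357, 0.091, 2.148, -0.053, 0.639, -1.51], 'eef_pos': [0.436, -0.064, 0.143], 'ee_rot': [1.0, -0.018, -0.0, 0.0], 'force': [0.305, -0.185, 0.605], 'finger_force': 0.0, 'gripper_width': 0.086}
1 244 rel bay -0.0202 -0.0011 z 0.0783 tilt deg 2.2
-1 242 rel bay -0.0195 -0.0022 z 0.0781 tilt deg 1.0
```

View pics/top2.png

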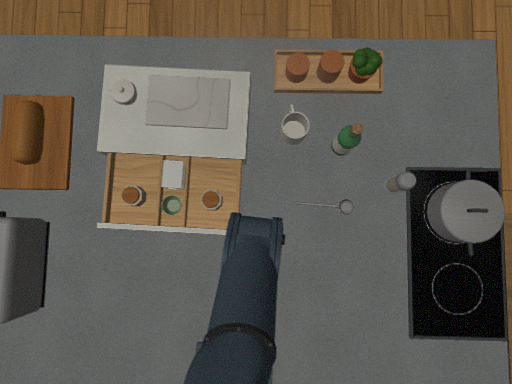

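Emit:
servo_tool(deltas=[{"x": 0,"y": -0.04,"z": 0,"roll": 0},{"x": 0,"y": -0.09,"z": 0,"roll": 0},{"x": 0,"y": -0.14,"z": 0,"roll": 0},{"x": 0,"y": -0.19,"z": 0,"roll": 0},{"x": -0.01,"y": -0.235,"z": 0,"roll": 0},{"x": -0.028,"y": -0.261,"z": 0,"roll": 0},{"x": -0.037,"y": -0.261,"z": 0,"roll": 0},{"x": -0.037,"y": -0.261,"z": 0.01,"roll": 0},{"x": -0.037,"y": -0.261,"z": 0.05,"roll": 0},{"x": -0.037,"y": -0.261,"z": 0.08,"roll": 0},{"x": -0.037,"y": -0.261,"z": 0.088,"roll": 0},{"x": -0.037,"y": -0.261,"z": 0.088,"roll": 0}], jaw=0.0)

```text
time_s: 31.58
eef_pos: [0.4094, 0.1998, 0.0541]
ee_rot: [1.0, -0.018, -0.0, 0.0]
force: [-0.9, -0.6, 0.1]
gripper_width: -0.0
finger_force: 0.0
```

Emit:
servo_tool(deltas=[{"x": 0.01,"y": 0,"z": 0,"roll": 0},{"x": 0.018,"y": 0,"z": 0,"roll": 0},{"x": 0.024,"y": 0,"z": 0,"roll": 0},{"x": 0.03,"y": 0,"z": 0,"roll": 0},{"x": 0.038,"y": 0,"z": 0,"roll": 0},{"x": 0.047,"y": 0,"z": 0,"roll": 0},{"x": 0.057,"y": 0,"z": 0,"roll": 0},{"x": 0.067,"y": 0,"z": 0,"roll": 0},{"x": 0.077,"y": 0,"z": 0,"roll": 0},{"x": 0.087,"y": 0,"z": 0,"roll": 0},{"x": 0.096,"y": 0,"z": 0,"roll": 0},{"x": 0.103,"y": 0,"z": 0,"roll": 0}])

```text
time_s: 33.08
eef_pos: [0.5128, 0.1969, 0.0542]
ee_rot: [1.0, -0.017, 0.0, 0.0]
force: [-4.0, -1.5, 1.2]
gripper_width: -0.0001
finger_force: 1.4
```

Emit:
servo_tool(deltas=[{"x": 0.007,"y": 0,"z": 0,"roll": 0},{"x": 0.015,"y": 0,"z": 0,"roll": 0},{"x": 0.025,"y": 0,"z": 0,"roll": 0},{"x": 0.035,"y": 0,"z": 0,"roll": 0},{"x": 0.045,"y": 0,"z": 0,"roll": 0},{"x": 0.055,"y": 0,"z": 0,"roll": 0},{"x": 0.065,"y": 0,"z": 0,"roll": 0},{"x": 0.075,"y": 0,"z": 0,"roll": 0},{"x": 0.085,"y": 0,"z": 0,"roll": 0},{"x": 0.095,"y": 0,"z": 0,"roll": 0},{"x": 0.105,"y": 0,"z": 0,"roll": 0},{"x": 0.112,"y": 0,"z": 0,"roll": 0}])

```text
time_s: 34.58
eef_pos: [0.625, 0.1933, 0.0544]
ee_rot: [1.0, -0.017, 0.0, -0.0]
force: [-2.8, -1.1, 0.4]
gripper_width: 0.0001
finger_force: 1.3
```

Emit:
servo_tool(deltas=[{"x": 0.006,"y": 0,"z": 0,"roll": 0},{"x": 0.012,"y": 0,"z": 0,"roll": 0},{"x": 0.018,"y": 0,"z": 0,"roll": 0},{"x": 0.024,"y": 0,"z": 0,"roll": 0},{"x": 0.029,"y": 0,"z": 0,"roll": 0},{"x": 0.032,"y": 0,"z": 0,"roll": 0},{"x": 0.034,"y": 0,"z": 0,"roll": 0}])

```text
time_s: 35.45
eef_pos: [0.6546, 0.1925, 0.0535]
ee_rot: [1.0, -0.017, -0.003, 0.0]
force: [-18.7, -0.4, 6.7]
gripper_width: 0.0004
finger_force: 0.0
```

Emit:
servo_tool(deltas=[{"x": -0.01,"y": 0,"z": 0,"roll": 0},{"x": -0.04,"y": 0,"z": 0,"roll": 0},{"x": -0.08,"y": 0,"z": 0,"roll": 0},{"x": -0.12,"y": 0,"z": -0.03,"roll": 0},{"x": -0.16,"y": 0,"z": -0.08,"roll": 0},{"x": -0.18,"y": 0,"z": -0.12,"roll": 0},{"x": -0.18,"y": 0,"z": -0.12,"roll": 0},{"x": -0.18,"y": 0,"z": -0.12,"roll": 0}])

```text
time_s: 36.45
eef_pos: [0.4788, 0.1984, 0.1744]
ee_rot: [1.0, -0.017, 0.001, -0.0]
force: [-0.1, -0.1, -0.1]
gripper_width: -0.0001
finger_force: 0.0
```

```bash
python3 - <<'E'
from h import *
st(); c=cap('top'); save(c,'top3'); P=cloud(c)
F=np.array([.445,.198]); ex=np.array([.9993,-.0375]); ey=np.array([.0375,.9993])
Q=P[...,:2]-F; X=Q@ex; Y=Q@ey
for ys in(-.15,.15):
    m=(abs(Y-ys)<.03)
    for lo,hi in((.075,.09),(.097,.11)):
        k=m&(P[...,2]>lo)&(P[...,2]<hi)&(X<.3)&(X>.1); print(ys,lo,k.sum(),np.percentile(X[k],[1,5,50]).round(4) if k.sum() else '')
    k=m&(P[...,2]>.03)&(P[...,2]<.075)&(X>.0)&(X<.3); print('below',k.sum(),np.percentile(X[k],[5,50]).round(4) if k.sum() else '')
E
```

```text
{'time_s': 36.45, 'qpos': [-0.528, 0.409, 0.062, 1.928, -0.034, 0.804, -2.052], 'eef_pos': [0.479, 0.198, 0.174], 'ee_rot': [1.0, -0.017, 0.001, -0.0], 'force': [-0.106, -0.087, -0.127], 'finger_force': 0.0, 'gripper_width': -0.0}
-0.15 0.075 33 [0.2206 0.2209 0.222 ]
-0.15 0.097 533 [0.2233 0.2262 0.2611]
below 48 [0.2207 0.2213]
0.15 0.075 30 [0.2204 0.2205 0.2215]
0.15 0.097 523 [0.223  0.2262 0.2606]
below 49 [0.2204 0.2209]
```

View pics/top3.png

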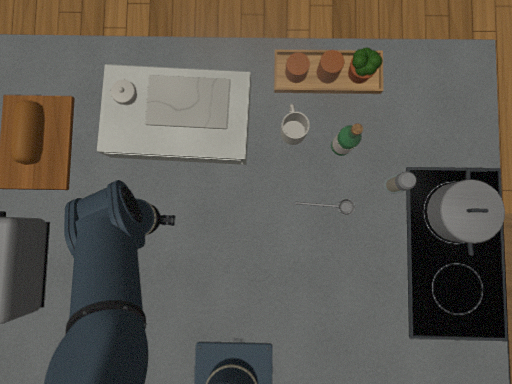

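The drawer front is level with the unit to within about 2 mm, and everything else is in place. I'm handing the job in.

```bash
python3 -c "
from workcell import robot
print(robot.finish_job())"
```

```text
the job is handed in; nothing more can be done
None
```

I turned each jar over and looked at its underside, then stood the ring jar in the left bay and the bar jar in the right bay, let go of both, pushed the drawer shut and handed the job in at about 36 s; no verdict came back.

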